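# Check both corner springs of a tilting mirror mount

### The job

The tilt plate of the mirror mount is held up by springs at two corners. With the fingertips press down the corner with the round pad until its pointer is level with the steel index tab on its scale, keep it there for a good second, and let it spring fully back; then do the same at the corner with the square pad. Press one corner at a time and do not push a pointer well past its tab; do not lift or shift the mount, and leave the things around it alone.

Things in the scene. Friction and masses are not known exactly. Their poses are not given: they have to be found in the camera images.
- mount: mirror mount, loose on rubber feet, 2 kg: aluminium base 150 x 150 x 10 mm, ears 40 mm wide along -x and -y to 135 mm from the centre with upright scales 73 mm high; over it a black tilt plate 120 x 120 mm (top at 55 mm) on a ball at (45, 45) mm. Origin under the base's centre, z up. +x+y diagonal points away from the robot within 30 deg: round pad to its left, square to its right.
- round_pad (a point): centre of the top of the round steel pad (low disc 26 mm across, 8 mm proud of the tilt plate); press here, straight down. At rest at (-45, 45, 63) mm in the mount's frame, 90 mm from its pivot axis. The edge of its scale panel is 46 mm from the pad's centre, towards the pointer's tip.
- round_pointer (a point): tip of the needle pointer that sticks out of the tilt plate's edge beside the round pad, along the mount's -x. At rest 50 mm above the bench. 145 mm from the pivot axis, so it drops 1.6 times as far as its pad.
- round_mark (a point): middle line of the steel index tab (36 mm wide, 10 mm tall clip, seen from both sides, dark middle line) on the round pad's scale, an upright dark panel 34 mm wide and 5 mm thick beside the pointer's tip; the point lies in the pointer's plane. Its height differs each time, 22 to 38 mm above the bench: the pointer must drop 12 to 28 mm, the pad about 7 to 18 mm. The tab sits stiffly.
- round_tilt (a joint): tilt of the plate at the round pad, rad: 0 at rest (sprung up), grows as the pad goes down, stop at 0.27. Pad drop is about 90 mm x tilt, pointer drop 145 mm x tilt. The spring takes about 4 N on the pad to start moving, about 9 N at tilt 0.19, and returns the plate by itself.
- square_pad (a point): centre of the top of the square steel pad (low block 24 x 24 mm, 8 mm proud of the tilt plate); press here, straight down. At rest at (45, -45, 63) mm in the mount's frame, 90 mm from its pivot axis. The edge of its scale panel is 46 mm from the pad's centre, towards the pointer's tip.
- square_pointer (a point): tip of the needle pointer that sticks out of the tilt plate's edge beside the square pad, along the mount's -y. At rest 50 mm above the bench. 145 mm from the pivot axis, so it drops 1.6 times as far as its pad.
- square_mark (a point): middle line of the steel index tab (36 mm wide, 10 mm tall clip, seen from both sides, dark middle line) on the square pad's scale, an upright dark panel 34 mm wide and 5 mm thick beside the pointer's tip; the point lies in the pointer's plane. Its height differs each time, 22 to 38 mm above the bench: the pointer must drop 12 to 28 mm, the pad about 7 to 18 mm. The tab sits stiffly.
- square_tilt (a joint): tilt of the plate at the square pad, rad: 0 at rest (sprung up), grows as the pad goes down, stop at 0.27. Pad drop is about 90 mm x tilt, pointer drop 145 mm x tilt. The spring takes about 4 N on the pad to start moving, about 9 N at tilt 0.19, and returns the plate by itself.
- amber_bottle: bystander: amber reagent bottle with a black cap, 48 mm across, 95 mm high, origin under its centre; leave alone
- beaker: bystander: empty clear beaker, 72 mm across, 92 mm high, origin under its centre; leave alone
- jar: bystander: sample jar with a red lid, 63 mm across, 72 mm high, origin under its centre; leave alone
- tape: bystander: roll of tape lying flat, 96 mm across, 25 mm high, origin under its centre; leave alone

How it is judged:
On the way, in this order (a step that is already met when the one before it is completed fails the run):
1. the round pad is pressed so that its pointer stands level with its index tab (within 5 mm of the tab's middle line), kept so for 0.6 s, the other corner up (z of round_pointer in the frame of round_mark between -0.005 and 0.005 m and contact force between the fingers and mount above 0.5 N and value of joint square_tilt below 0.05 rad), for 0.6 s.
2. the round corner is let go and springs fully back (value of joint each of round_tilt, square_tilt below 0.02 rad and contact force between the fingers and mount below 0.2 N), for 0.2 s.
3. the square pad is pressed so that its pointer stands level with its index tab (within 5 mm of the tab's middle line), kept so for 0.6 s, the other corner up (z of square_pointer in the frame of square_mark between -0.005 and 0.005 m and contact force between the fingers and mount above 0.5 N and value of joint round_tilt below 0.05 rad), for 0.6 s.
At the end, for the whole second after the job is handed in: both corners are sprung back (tilt under 0.02 rad) and the mount stands flat and still on the bench within 20 mm of where it stood (value of joint each of round_tilt, square_tilt below 0.02 rad and linear speed of mount below 0.01 m/s and distance of mount from where it was at the start of the episode below 0.02 m and height (world z) of mount below 0.008 m and angle between mount's own z axis and vertical below 0.05 rad); the robot touches nothing.
It fails at once if a pointer is pushed more than 9 mm below its tab's middle line (z of round_pointer in the frame of round_mark below -0.009 m or z of square_pointer in the frame of square_mark below -0.009 m).
It fails at once if both corners are pressed at once (both tilts over 0.06 rad) (value of joint each of round_tilt, square_tilt above 0.06 rad).
It fails at once if the mount is lifted or tipped, or it or an index tab is shifted by more than 20 mm (height (world z) of mount above 0.008 m or angle between mount's own z axis and vertical above 0.08 rad or distance of any of mount, round_mark, square_mark from where it was at the start of the episode above 0.02 m).
It fails at once if a bystander is moved by more than 20 mm (distance of any of amber_bottle, beaker, jar, tape from where it was at the start of the episode above 0.02 m).
It also fails if it takes over 51 s, if anything falls off the work surface, if the arm or the gripper's body presses on something with over 40 N, if the wrist force passes 120 N, or if a joint passes its speed limit or range.

### The arm

A 7-joint arm with a two-finger parallel gripper is mounted at the origin on a cart in front of the work surface, level with it; the furniture and walls round the work are solid. World frame = base frame: x ahead of the robot, y to its left, z up, the work surface at z = 0. Lengths are in m, angles in rad, forces in N, time in s.
With the tool pointing down it reaches from about 0.4 to 0.925 m from the base axis. Payload 4.1 kg.
Tool frame: the origin (TCP) lies at the very end of the fingers, on their centre line; the grasp point (between the pads) lies 19 mm behind it; z points along the fingers, y is the line along which they close (so a half turn about z gives the same grasp; the last joint's range is limited). The gripper opens to 85 mm and grips with 20 to 120 N. Pads are 22 mm wide; open, the fingers measure 114 mm over their backs; the gripper's body (76 mm by 85 mm) begins 54 mm behind the grasp point. The pads swing forward as they close: fully open they stand 13 mm farther back than shut.
Start: joints at [-1.224, 0.398, 0.045, 1.537, -0.019, 1.207, -0.051], TCP at [0.28, 0.587, 0.231] pointing down, gripper open.
Joint ranges: [-2.82, 2.82], [-0.49, 2.23], [-1.37, 1.46], [0, 2.46], [-1.36, 4.5], [0.23, 2], [-2.94, 2.94]. Speed limits (rad/s): [2.57, 2.57, 3.14, 3.14, 3.14, 3.14, 3.14].

### API

Orientations are given as a unit quaternion [w, x, y, z].
In Python, from rig import ctrl gives the robot as it stands. The module is installed in compiled form; this text tells all that it offers.
- The arm moves only by the tool play_rows, never from a script. Its argument "deltas" is a list of rows, each a list of 7 numbers: the shift along the tool's x, y, z in m, then the turn, a rotation vector about the tool's x, y, z in degrees, then the closure, from -1 (fully open) to 1 (shut). A call has 1 to 12 rows; each row shifts and turns the commanded pose from where the row before left it, along the tool's axes as they then stand; what a row does not reach is not made up. A row lasts 1/8 s, in which the tool goes at most 62.5 mm and 10.7 degrees, less where a joint would pass 70% of its speed; a pose out of reach is approached as far as the arm can. A call with a gripper value outside its range is refused whole. The fingers move at their own pace and stop on an object; "newtons" is the grip in N (left out, the last holds). Time passes only in rows, so rows that do not move let the fingers close. It gives the time, the measured TCP pose, the force, the opening and the grip force at its end, in the units of the state.
- ctrl.get_state(): the state, without advancing time (a new reading comes with each control period).
- ctrl.grab_frame(name): name is "scene" or "top" or "wrist"; returns a dict with "image" (420x560x3 uint8, red, green, blue), "fx", "fy", "cx", "cy" (pixels), "extrinsics" (4x4, takes a point from camera to world coordinates); the wrist camera has in their place "mount" (4x4, takes a point from camera to tool coordinates, whose origin is the TCP and whose axes are the flange's). Camera axes: x right, y down, z forward; pixel columns grow to the right and rows downward; lengths in m; the calibration is good to about 2 mm. A picture is of the moment at which its call begins: read the wrist's pose just before it. There is no depth.
- ctrl.finish_job(): hands the job in; it is judged then, once.
Trained networks look in a picture, given as the dict that the camera call returned (one of the last four; its "shot" number tells which), for a name from the list of things; names that differ only in an ending like _2 or _b are one class to them, and where a whole thing is asked for, a point or a joint stands for the part that bears it (a point fixed in the world has none). Each returns a list of dicts, best first, with "score" (0 to 1); they miss things now and then, are a little off and sometimes report something else, mostly with a low value. They report only what shows in the picture. A call takes as long as a camera call.
- ctrl.masks_of(picture, target): "mask" (420x560 bool, what is visible of it).
- ctrl.mark_of(picture, target): "point" ([x, y, z] in m, in the coordinates of the camera as it stood for that picture, good to about 4 mm: a listed point, or the origin of a listed thing).
The state is a dict: "time": time; "qpos": joint angles; "joint_vel": joint speeds; "joint_torque": joint torques, N m; "ee_pos": TCP position; "tool_rot": TCP orientation; "ft_force": force on the tool from outside, world axes, zero at the start; "torque": the same for the moment, N m; "grip_width": finger opening in m; "grip_force": force on a finger pad.
Only numpy, scipy, OpenCV 4.12 (cv2) and the standard library are available. Lean on these libraries where they do the work, as an engineer would, in place of code of your own. Each camera call takes 0.05 s, during which the arm holds its last target. There are 200 camera calls.

## Working session

There is one attempt and no reset: what is moved stays moved. The work goes in short steps, Python scripts to look and compute and a tool call to move; the robot and the scene stay as the last step left them, time stands still between calls to the robot, and variables do not carry over. Pictures are saved under pics/ and viewed, at most 10 in all, crops included, and the job is handed in when it is done.

Besides the shell and the picture viewer there is one more tool, called after "Emit:" in YAML: its name, and indented under it one key for each argument. play_rows: Moves the arm, as the interface text tells. Its arguments: {"type":"object","properties":{"deltas":{"type":"array","items":{"type":"array","items":{"type":"number"}}},"newtons":{"type":"number"}},"required":["deltas"]}

```bash
mkdir -p pics; cat > h.py <<'E'
import numpy as np, cv2
from rig import ctrl
from scipy.spatial.transform import Rotation as R
def T(s):
    M=np.eye(4); q=s["tool_rot"]; M[:3,:3]=R.from_quat([q[1],q[2],q[3],q[0]]).as_matrix(); M[:3,3]=s["ee_pos"]; return M
def grab(n):
    s=ctrl.get_state(); p=ctrl.grab_frame(n)
    E=p["extrinsics"] if n!="wrist" else T(s)@p["mount"]
    return p,np.array(E)
def pt(p,E,name):
    r=ctrl.mark_of(p,name)
    return [(round(d["score"],2),np.round((E@np.r_[d["point"],1])[:3],4)) for d in r[:2]]
def save(p,f): cv2.imwrite("pics/"+f,p["image"][:,:,::-1])
E
python3 - <<'E'
from h import *
s=ctrl.get_state(); print(s["time"],s["ee_pos"],s["tool_rot"],s["ft_force"])
ims=[]
for n in ["scene","top"]:
    p,E=grab(n); ims.append(p["image"]); print(n,p["fx"],np.round(E,3).tolist())
    for k in ["mount","round_pad","square_pad","round_pointer","square_pointer","round_mark","square_mark","amber_bottle","beaker","jar","tape"]: print(k,pt(p,E,k))
    save(p,n+".png")
E
```

```text
0.0 [0.28000138 0.58589783 0.23025791] [-1.24770931e-04  2.21005871e-01  9.75271979e-01 -9.78185673e-04] [ 0.03177873 -0.82284474 -0.19945675]
scene 431.9795688848321 [[0.578, -0.507, 0.639, -0.391], [-0.816, -0.374, 0.441, -0.598], [0.015, -0.777, -0.63, 0.948], [0.0, 0.0, 0.0, 1.0]]
mount [(0.8, array([ 0.5589, -0.0301, -0.0019]))]
round_pad [(0.82, array([0.5994, 0.0133, 0.0626]))]
square_pad [(0.65, array([ 0.517 , -0.0815,  0.063 ])), (0.61, array([ 0.4627, -0.0882,  0.0478]))]
round_pointer [(0.65, array([0.5958, 0.0708, 0.0477]))]
square_pointer [(0.96, array([ 0.4633, -0.0912,  0.0492]))]
round_mark [(0.43, array([0.5959, 0.0676, 0.0202])), (0.22, array([0.5944, 0.0745, 0.0469]))]
square_mark [(0.55, array([ 0.4725, -0.0927,  0.0277]))]
amber_bottle [(0.64, array([0.4478, 0.2806, 0.0005]))]
beaker [(0.69, array([ 0.5566, -0.3918, -0.0008])), (0.22, array([0.6008, 0.0174, 0.0653]))]
jar [(0.95, array([ 0.4461, -0.3349, -0.0019])), (0.61, array([ 0.5202, -0.0807,  0.0608]))]
tape [(0.63, array([ 0.5007,  0.4346, -0.0023]))]
top 449.95609462017404 [[-0.002, -0.998, 0.07, 0.426], [-1.0, 0.004, 0.021, 0.006], [-0.021, -0.07, -0.997, 1.622], [0.0, 0.0, 0.0, 1.0]]
mount [(0.68, array([ 0.5604, -0.0328, -0.0006]))]
round_pad [(0.94, array([0.5972, 0.0201, 0.0652]))]
square_pad [(0.84, array([ 0.5175, -0.079 ,  0.0619])), (0.21, array([ 0.5584, -0.0326, -0.0022]))]
round_pointer [(0.83, array([0.5958, 0.0692, 0.0508])), (0.19, array([ 0.4441, -0.3349, -0.0021]))]
square_pointer [(0.79, array([ 0.4651, -0.0873,  0.0462]))]
round_mark []
square_mark [(0.33, array([0.5989, 0.0709, 0.0514]))]
amber_bottle [(0.66, array([0.443 , 0.2845, 0.0036]))]
beaker [(0.96, array([ 0.5507, -0.3889,  0.0032]))]
jar [(0.55, array([ 0.4415, -0.3349,  0.    ]))]
tape [(0.64, array([0.4957, 0.4374, 0.0012])), (0.43, array([ 5.608e-01, -3.300e-02,  2.000e-04]))]
```

```bash
python3 - <<'E'
import cv2
a=cv2.imread("pics/scene.png"); cv2.imwrite("pics/scene2.png",cv2.resize(a[120:330,150:430],None,fx=2.85,fy=2.85,interpolation=cv2.INTER_CUBIC))
from h import *
p,E=grab("wrist"); print(np.round(p["mount"],3).tolist(),p["fx"],p["cx"],p["cy"])
E
```

```text
[[0.001, -0.947, -0.321, 0.084], [1.0, 0.001, 0.001, -0.0], [-0.0, -0.321, 0.947, -0.142], [0.0, 0.0, 0.0, 1.0]] 348.02816384698855 278.1505657961096 208.57304335968655
```

View pics/scene2.png

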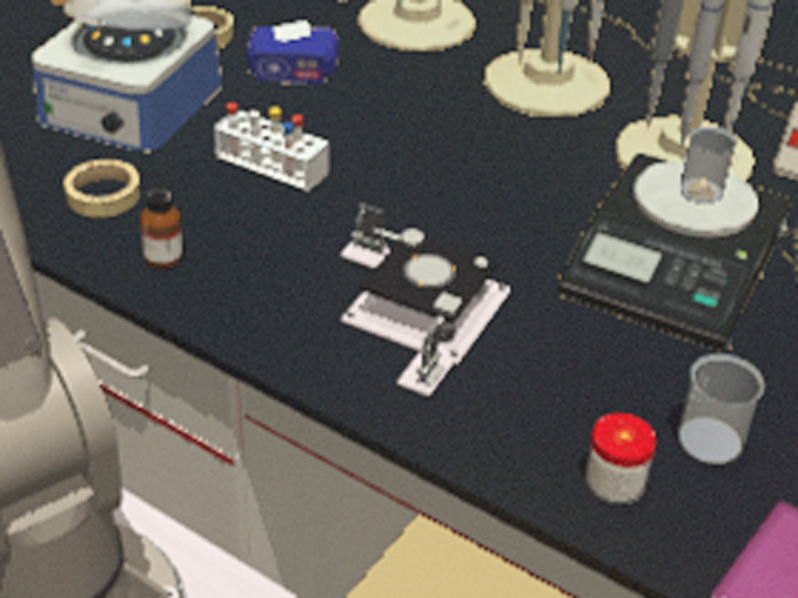

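Emit:
play_rows:
  deltas:
    - [-0.033,-0.031,0,0,0,0,-1]
    - [-0.033,-0.031,0,0,0,0,-1]
    - [-0.033,-0.031,0,0,0,0,-1]
    - [-0.033,-0.031,0,0,0,0,-1]
    - [-0.033,-0.031,0,0,0,0,-1]
    - [-0.033,-0.031,0,0,0,0,-1]
    - [-0.033,-0.031,0,0,0,0,-1]
    - [-0.033,-0.031,0,0,0,0,-1]
    - [-0.033,-0.031,0,0,0,0,-1]
    - [-0.033,-0.031,0,0,0,0,-1]
    - [-0.033,-0.031,0,0,0,0,-1]
    - [-0.033,-0.031,0,0,0,0,-1]

```text
time: 2.75
ee_pos: [0.4777, 0.0788, 0.2317]
tool_rot: [0.0, 0.221, 0.975, 0.0]
ft_force: [0.5, 0.7, 0.7]
grip_width: 0.0853
grip_force: 0.0
```

Emit:
play_rows:
  deltas:
    - [0,0,0.03,0,0,-7,-1]
    - [0,0,0.03,0,0,-7,-1]
    - [0,0,0.03,0,0,-6,-1]
    - [0,0,0.025,0,0,0,-1]
    - [0,0,0,0,-7,0,-1]
    - [0,0,0,0,-6,0,-1]
    - [0,0,0,0,-6,0,-1]
    - [0,0,0,0,-6,0,-1]
    - [0,0,0,0,0,0,-1]
    - [0,0,0,0,0,0,-1]

```text
time: 4.0
ee_pos: [0.4784, 0.0802, 0.1171]
tool_rot: [0.214, 0.048, 0.976, -0.011]
ft_force: [-0.5, -0.1, 0.5]
grip_width: 0.0854
grip_force: 0.0
```

```bash
python3 - <<'E'
from h import *
s=ctrl.get_state(); print(s["time"],s["ee_pos"],s["qpos"])
p,E=grab("wrist"); save(p,"w1.png"); np.savez("w1.npz",E=E)
for k in ["mount","round_pad","round_pointer","round_mark","square_pad","square_mark"]: print(k,pt(p,E,k))
i=p["image"][:,:,::-1]; cv2.imwrite("pics/w1b.png",cv2.resize(i,None,fx=1.42,fy=1.42,interpolation=cv2.INTER_CUBIC))
E
```

```text
4.0 [0.47835911 0.08017179 0.1170636 ] [-0.80838536  0.05347003  0.42903892  2.36350342  0.48115665  0.3818778
  0.67210026]
mount [(0.96, array([ 0.5593, -0.0348,  0.002 ]))]
round_pad [(0.55, array([0.6001, 0.0147, 0.0604]))]
round_pointer [(0.88, array([0.5955, 0.0707, 0.0432]))]
round_mark [(0.77, array([0.5977, 0.0671, 0.0206]))]
square_pad [(0.56, array([ 0.5217, -0.0811,  0.0634]))]
square_mark [(0.71, array([ 0.4711, -0.0855,  0.028 ]))]
```

View pics/w1b.png

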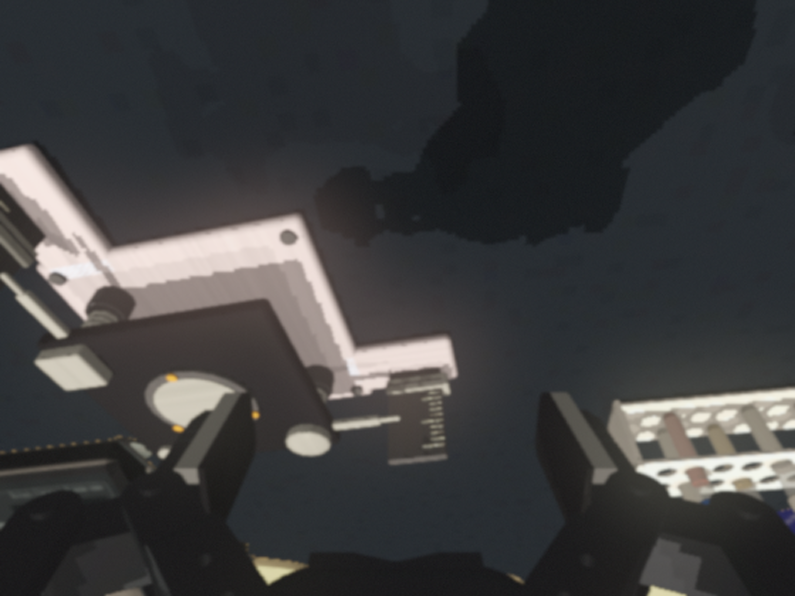

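```bash
cat >> h.py <<'E'
def MW(yaw=-84.2,o=(.5597,-.0325)):
    M=np.eye(4); M[:3,:3]=R.from_euler("z",yaw,degrees=True).as_matrix(); M[:2,3]=o; return M
def proj(p,E,P):
    q=np.linalg.inv(E)@np.r_[P,1]; return np.array([p["fx"]*q[0]/q[2]+p["cx"],p["fy"]*q[1]/q[2]+p["cy"]])
E
python3 - <<'E'
from h import *
E=np.load("w1.npz")["E"]; p=dict(fx=348.028,fy=348.028,cx=278.15,cy=208.57)
im=cv2.imread("pics/w1.png"); c0,r0=190,220; f=6
c=cv2.resize(im[r0:r0+100,c0:c0+133],None,fx=f,fy=f,interpolation=cv2.INTER_CUBIC)
M=MW()
def dot(P,col):
    u=proj(p,E,(M@np.r_[np.array(P)/1000,1])[:3]); x=tuple(int(v) for v in ((u-[c0,r0]+.5)*f)); cv2.circle(c,x,3,col,-1); print(P,np.round(u,1))
dot((-100,45,50),(0,0,255)); dot((-45,45,63),(0,0,255)); 
for z in (10,20,30,40,50,60,73): dot((-91,49,z),(0,255,0)); dot((-125,49,z),(0,255,0))
dot((-135,25,10),(255,0,0));dot((-75,-75,10),(255,0,0));dot((-60,60,55),(255,255,0));dot((-60,-60,55),(255,255,0))
cv2.imwrite("pics/w1c.png",c)
E
```

```text
(-100, 45, 50) [280.9 294.6]
(-45, 45, 63) [215.9 315.4]
(-91, 49, 10) [271.9 260.7]
(-125, 49, 10) [308.2 256.1]
(-91, 49, 20) [271.8 269.4]
(-125, 49, 20) [308.9 264.9]
(-91, 49, 30) [271.7 278.6]
(-125, 49, 30) [309.6 274.1]
(-91, 49, 40) [271.5 288.2]
(-125, 49, 40) [310.4 283.8]
(-91, 49, 50) [271.3 298.3]
(-125, 49, 50) [311.2 293.9]
(-91, 49, 60) [271.2 308.9]
(-125, 49, 60) [312.  304.6]
(-91, 49, 73) [270.9 323.5]
(-125, 49, 73) [313.2 319.3]
(-135, 25, 10) [315.8 237.6]
(-75, -75, 10) [212.3 154.8]
(-60, 60, 55) [239.1 314. ]
(-60, -60, 55) [187.8 218.6]
```

View pics/w1c.png

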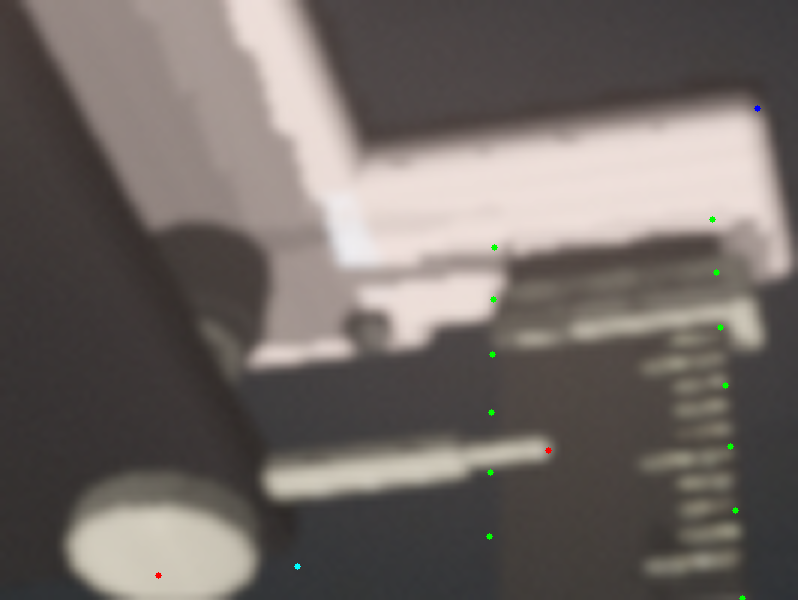

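Emit:
play_rows:
  deltas:
    - [0,0,0,0,7,0,1]
    - [0,0,0,0,6,0,1]
    - [0,0,0,0,6,0,1]
    - [0,0,0,0,6,0,1]
    - [-0.032,-0.0127,0,0,0,0,1]
    - [-0.032,-0.0127,0,0,0,0,1]
    - [-0.032,-0.0127,0,0,0,0,1]
    - [-0.032,-0.0127,0,0,0,0,1]
    - [0,0,0.01,0,0,0,1]
    - [0,0,0,0,0,0,1]
    - [0,0,0,0,0,0,1]
  newtons: 20

```text
time: 5.72
ee_pos: [0.5989, 0.0155, 0.1079]
tool_rot: [0.006, 0.05, 0.999, -0.003]
ft_force: [-0.2, 0.1, -0.8]
grip_width: -0.0003
grip_force: 0.0
```

```bash
python3 - <<'E'
from h import *
s=ctrl.get_state(); print(s["time"],s["ee_pos"],s["tool_rot"],s["ft_force"],s["grip_width"])
p,E=grab("wrist"); save(p,"w2.png"); np.savez("w2.npz",E=E)
for k in ["mount","round_pad","round_pointer","round_mark","square_pad","square_pointer","square_mark"]: print(k,pt(p,E,k))
M=MW(); 
for P in [(-100,45,50),(-45,45,63),(-91,49,73),(-125,49,73),(-91,47,25),(-125,47,25)]: print(P,np.round(proj(p,E,(M@np.r_[np.array(P)/1000,1])[:3]),1), np.round((M@np.r_[np.array(P)/1000,1])[:3],4))
i=p["image"][:,:,::-1]; cv2.imwrite("pics/w2b.png",cv2.resize(i,None,fx=1.42,fy=1.42,interpolation=cv2.INTER_CUBIC))
E
```

```text
5.725 [0.59893918 0.01553534 0.10792851] [ 0.00643223  0.04952309  0.99874785 -0.00297076] [-0.15546642  0.13742715 -0.84436771] -0.0003015091278269631
mount [(0.58, array([ 0.56  , -0.0342,  0.    ]))]
round_pad [(0.78, array([0.6024, 0.0154, 0.0643]))]
round_pointer [(0.84, array([0.5983, 0.0722, 0.0455])), (0.41, array([ 0.5176, -0.0852,  0.0611]))]
round_mark [(0.61, array([0.5947, 0.0673, 0.0207]))]
square_pad [(0.72, array([ 0.523 , -0.0801,  0.0604])), (0.38, array([0.5951, 0.0681, 0.0245]))]
square_pointer [(0.95, array([ 0.4648, -0.0881,  0.047 ]))]
square_mark [(0.94, array([ 0.4695, -0.0853,  0.0276]))]
(-100, 45, 50) [368.6 217. ] [0.5944 0.0715 0.05  ]
(-45, 45, 63) [280.3 242.2] [0.5999 0.0168 0.063 ]
(-91, 49, 73) [363.2 241.4] [0.5993 0.063  0.073 ]
(-125, 49, 73) [425.1 230.3] [0.5958 0.0968 0.073 ]
(-91, 47, 25) [347.  209.1] [0.5973 0.0628 0.025 ]
(-125, 47, 25) [397.  199.8] [0.5938 0.0966 0.025 ]
```

View pics/w2b.png

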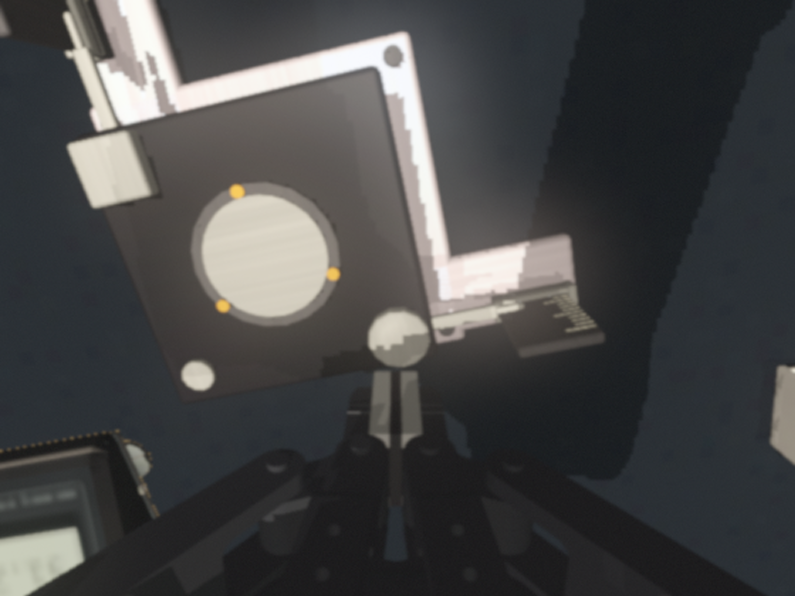

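Emit:
play_rows:
  deltas:
    - [0,0,0.02,0,0,0,1]
    - [0,0,0.015,0,0,0,1]
    - [0,0,0.005,0,0,0,1]
    - [0,0,0,0,0,0,1]

```text
time: 6.62
ee_pos: [0.6003, 0.0144, 0.068]
tool_rot: [0.007, 0.05, 0.999, -0.003]
ft_force: [0.3, -0.7, 0.4]
grip_width: 0.0
grip_force: 0.0
```

Emit:
play_rows:
  deltas:
    - [0,0,0.003,0,0,0,1]
    - [0,0,0.003,0,0,0,1]
    - [0,0,0.003,0,0,0,1]
    - [0,0,0.002,0,0,0,1]
    - [0,0,0,0,0,0,1]
    - [0,0,0,0,0,0,1]

```text
time: 7.38
ee_pos: [0.6011, 0.0149, 0.0578]
tool_rot: [0.008, 0.05, 0.999, -0.003]
ft_force: [-0.9, 1.1, 5.3]
grip_width: 0.0
grip_force: 2.6
```

Emit:
play_rows:
  deltas:
    - [0,0,0.003,0,0,0,1]
    - [0,0,0.003,0,0,0,1]
    - [0,0,0.002,0,0,0,1]
    - [0,0,0,0,0,0,1]
    - [0,0,0,0,0,0,1]

```text
time: 8.0
ee_pos: [0.6013, 0.0153, 0.0501]
tool_rot: [0.008, 0.05, 0.999, -0.003]
ft_force: [-1.1, 2.7, 6.9]
grip_width: 0.0001
grip_force: 3.7
```

```bash
python3 - <<'E'
from h import *
s=ctrl.get_state(); print(s["time"],s["ee_pos"],s["ft_force"])
p,E=grab("wrist"); save(p,"w3.png"); np.savez("w3.npz",E=E)
for k in ["round_pointer","round_mark","square_mark"]: print(k,pt(p,E,k))
M=MW(); c0,r0,f=300,150,5
c=cv2.resize(p["image"][r0:r0+115,c0:c0+155,::-1],None,fx=f,fy=f,interpolation=cv2.INTER_CUBIC)
for z in (20,25,30,35): 
    for P,col in [((-99,45,z),(0,0,255)),((-125,47,z),(0,255,0))]:
        u=proj(p,E,(M@np.r_[np.array(P)/1000,1])[:3]); print(P,np.round(u,1)); cv2.circle(c,tuple(int(v) for v in (u-[c0,r0]+.5)*f),2,col,-1)
cv2.imwrite("pics/w3b.png",c)
p,E=grab("scene")
for k in ["round_pointer","round_mark"]: print(k,pt(p,E,k))
E
```

```text
8.0 [0.60130747 0.01528534 0.05012213] [-1.09484656  2.71528168  6.93315008]
round_pointer [(0.84, array([0.5964, 0.0695, 0.0251]))]
round_mark [(0.62, array([0.5976, 0.0663, 0.0233]))]
square_mark []
(-99, 45, 20) [379.6 231.6]
(-125, 47, 20) [429.  226.1]
(-99, 45, 25) [382.2 235.4]
(-125, 47, 25) [433.  229.8]
(-99, 45, 30) [384.9 239.5]
(-125, 47, 30) [437.1 233.7]
(-99, 45, 35) [387.8 243.7]
(-125, 47, 35) [441.4 237.9]
round_pointer [(0.78, array([0.5964, 0.0715, 0.0276]))]
round_mark [(0.58, array([0.5937, 0.0671, 0.0195]))]
```

View pics/w3b.png

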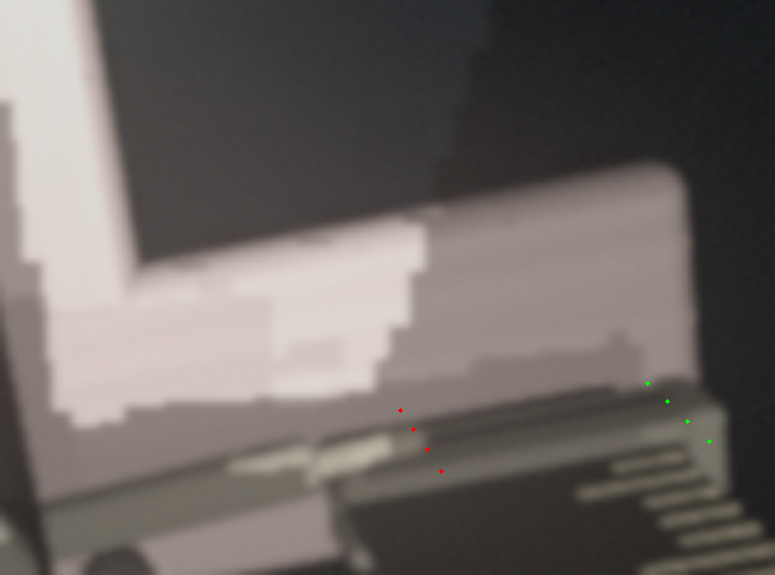

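Emit:
play_rows:
  deltas:
    - [0,0,0.0015,0,0,0,1]
    - [0,0,0.001,0,0,0,1]
    - [0,0,0,0,0,0,1]
    - [0,0,0,0,0,0,1]
    - [0,0,0,0,0,0,1]
    - [0,0,0,0,0,0,1]

```text
time: 9.1
ee_pos: [0.6014, 0.0152, 0.0478]
tool_rot: [0.008, 0.05, 0.999, -0.002]
ft_force: [-1.7, 2.4, 8.8]
grip_width: -0.0004
grip_force: 4.1
```

```bash
python3 - <<'E'
from h import *
for n in ["wrist","scene"]:
    p,E=grab(n)
    for k in ["round_pointer","round_mark"]: print(k,pt(p,E,k))
    if n=="wrist":
        save(p,"w4.png"); np.savez("w4.npz",E=E)
print(ctrl.get_state()["ee_pos"],ctrl.get_state()["ft_force"])
E
```

```text
round_pointer [(0.94, array([0.5961, 0.0693, 0.0222]))]
round_mark [(0.6, array([0.5969, 0.066 , 0.0215])), (0.55, array([0.5923, 0.0687, 0.0207]))]
round_pointer [(0.65, array([0.5955, 0.0727, 0.025 ]))]
round_mark [(0.36, array([0.5949, 0.0647, 0.0209]))]
[0.60142424 0.01524769 0.04780657] [-1.35860911  1.97269788  8.06192744]
```

Emit:
play_rows:
  deltas:
    - [0,0,0.0005,0,0,0,1]
    - [0,0,0,0,0,0,1]
    - [0,0,0,0,0,0,1]
    - [0,0,0,0,0,0,1]
    - [0,0,0,0,0,0,1]
    - [0,0,0,0,0,0,1]
    - [0,0,0,0,0,0,1]
    - [0,0,0,0,0,0,1]
    - [0,0,0,0,0,0,1]
    - [0,0,0,0,0,0,1]

```text
time: 10.65
ee_pos: [0.6014, 0.0152, 0.0473]
tool_rot: [0.008, 0.05, 0.999, -0.002]
ft_force: [-0.9, 2.0, 8.4]
grip_width: 0.0001
grip_force: 4.2
```

Emit:
play_rows:
  deltas:
    - [0,0,-0.008,0,0,0,1]
    - [0,0,-0.012,0,0,0,1]
    - [0,0,-0.02,0,0,0,1]
    - [0,0,-0.03,0,0,0,1]
    - [0,0,-0.02,0,0,0,1]
    - [0,0,0,0,0,0,1]
    - [0,0,0,0,0,0,1]
    - [0,0,0,0,0,0,1]

```text
time: 11.65
ee_pos: [0.5987, 0.0149, 0.1351]
tool_rot: [0.006, 0.05, 0.999, -0.003]
ft_force: [-0.4, 1.3, 0.9]
grip_width: 0.0
grip_force: 0.0
```

Emit:
play_rows:
  deltas:
    - [0.023,-0.0343,0,0,0,0,1]
    - [0.023,-0.0343,0,0,0,0,1]
    - [0.023,-0.0343,0,0,0,0,1]
    - [0,0,0,0,0,9.5,1]
    - [0,0,0,0,0,9.5,1]
    - [0,0,0,0,0,9.5,1]
    - [0,0,0,0,0,9.5,1]
    - [0,0,0,0,0,9.5,1]
    - [0,0,0,0,0,9.5,1]
    - [0,0,0,0,0,9.5,1]
    - [0,0,0,0,0,9.5,1]

```text
time: 13.02
ee_pos: [0.52, -0.0805, 0.1351]
tool_rot: [0.007, 0.656, 0.754, 0.001]
ft_force: [-0.6, -0.2, -0.2]
grip_width: -0.0003
grip_force: 0.0
```

Emit:
play_rows:
  deltas:
    - [0,0,0,0,0,9.5,1]
    - [0,0,0.02,0,0,0,1]
    - [0,0,0.01,0,0,0,1]
    - [0,0,0,0,0,0,1]
    - [0,0,0,0,0,0,1]

```text
time: 13.65
ee_pos: [0.5213, -0.081, 0.1061]
tool_rot: [0.008, 0.715, 0.699, 0.003]
ft_force: [-0.4, -0.4, 0.1]
grip_width: 0.0001
grip_force: 0.0
```

```bash
python3 - <<'E'
from h import *
s=ctrl.get_state(); print(s["time"],s["ee_pos"],s["tool_rot"],s["ft_force"],s["qpos"])
p,E=grab("wrist"); save(p,"w5.png"); np.savez("w5.npz",E=E)
for k in ["mount","round_pad","round_pointer","round_mark","square_pad","square_pointer","square_mark"]: print(k,pt(p,E,k))
M=MW(); i=p["image"][:,:,::-1]; c=cv2.resize(i,None,fx=1.42,fy=1.42,interpolation=cv2.INTER_CUBIC)
for P in [(45,-100,50),(45,-45,63),(47,-91,30),(47,-125,30),(47,-91,25),(47,-125,25)]:
    u=proj(p,E,(M@np.r_[np.array(P)/1000,1])[:3]); cv2.circle(c,tuple(int(v) for v in (u+.5)*1.42),1,(0,0,255),-1)
cv2.imwrite("pics/w5b.png",c)
E
```

```text
13.65 [ 0.5212709  -0.08102016  0.10613683] [0.00761407 0.71477679 0.69930644 0.00258153] [-0.43907436 -0.44104888  0.08357413] [-0.53183061  0.39865576  0.74240469  1.98660248 -0.34462544  0.86816454
  0.37199693]
mount [(0.77, array([ 0.5604, -0.0383,  0.0006]))]
round_pad [(0.75, array([0.6012, 0.0152, 0.0637]))]
round_pointer []
round_mark []
square_pad [(0.77, array([ 0.5193, -0.0827,  0.0639])), (0.53, array([0.5995, 0.0165, 0.0655]))]
square_pointer [(0.55, array([ 0.4645, -0.0889,  0.048 ]))]
square_mark [(0.55, array([ 0.4678, -0.0839,  0.0271]))]
```

View pics/w5b.png

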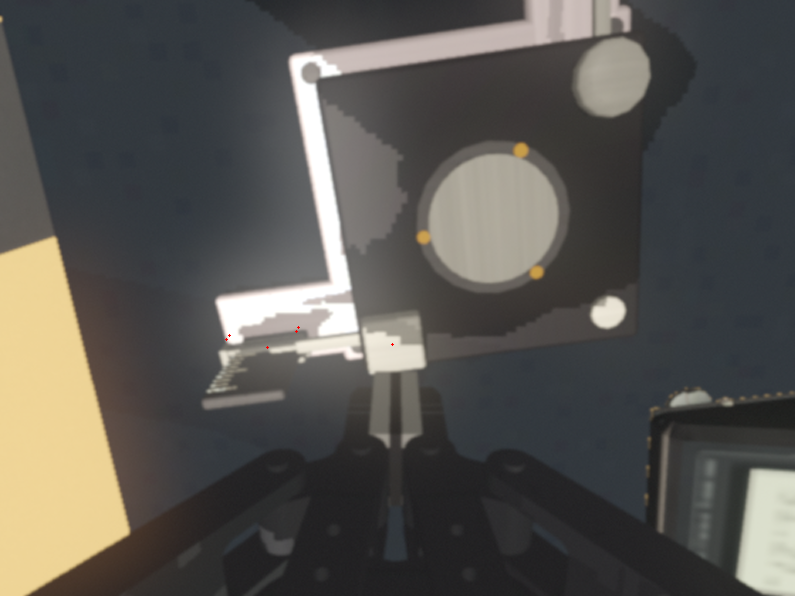

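Emit:
play_rows:
  deltas:
    - [0,-0.002,0.02,0,0,0,1]
    - [0,0,0.015,0,0,0,1]
    - [0,0,0.005,0,0,0,1]
    - [0,0,0,0,0,0,1]
    - [0,0,0.003,0,0,0,1]
    - [0,0,0.003,0,0,0,1]
    - [0,0,0.003,0,0,0,1]
    - [0,0,0,0,0,0,1]
    - [0,0,0,0,0,0,1]

```text
time: 15.18
ee_pos: [0.5198, -0.0812, 0.0571]
tool_rot: [0.007, 0.715, 0.699, 0.003]
ft_force: [-2.3, -0.0, 5.2]
grip_width: -0.0003
grip_force: 2.6
```

Emit:
play_rows:
  deltas:
    - [0,0,0.002,0,0,0,1]
    - [0,0,0.002,0,0,0,1]
    - [0,0,0,0,0,0,1]
    - [0,0,0,0,0,0,1]

```text
time: 15.68
ee_pos: [0.5196, -0.0813, 0.0532]
tool_rot: [0.007, 0.715, 0.699, 0.002]
ft_force: [-3.9, -0.6, 6.3]
grip_width: 0.0002
grip_force: 3.3
```

```bash
python3 - <<'E'
from h import *
s=ctrl.get_state(); print(s["time"],s["ee_pos"],s["ft_force"])
p,E=grab("wrist"); save(p,"w6.png"); np.savez("w6.npz",E=E)
for k in ["square_pointer","square_mark"]: print(k,pt(p,E,k))
M=MW(); c0,r0,f=90,170,5
c=cv2.resize(p["image"][r0:r0+115,c0:c0+155,::-1],None,fx=f,fy=f,interpolation=cv2.INTER_CUBIC)
for z in (20,25,30,35,40): 
    for P,col in [((45,-99,z),(0,0,255)),((47,-125,z),(0,255,0))]:
        u=proj(p,E,(M@np.r_[np.array(P)/1000,1])[:3]); print(P,np.round(u,1)); cv2.circle(c,tuple(int(v) for v in (u-[c0,r0]+.5)*f),2,col,-1)
cv2.imwrite("pics/w6b.png",c)
p,E=grab("scene")
for k in ["square_pointer","square_mark"]: print(k,pt(p,E,k))
E
```

```text
15.675 [ 0.51957565 -0.08129508  0.05318144] [-3.86499153 -0.59555324  6.3306405 ]
square_pointer [(0.55, array([ 0.4657, -0.0893,  0.0353]))]
square_mark [(0.68, array([ 0.4732, -0.0862,  0.0278]))]
(45, -99, 20) [183.4 260.7]
(47, -125, 20) [138.6 269.3]
(45, -99, 25) [181.2 265. ]
(47, -125, 25) [135.2 273.8]
(45, -99, 30) [178.8 269.6]
(47, -125, 30) [131.7 278.5]
(45, -99, 35) [176.4 274.3]
(47, -125, 35) [128.1 283.4]
(45, -99, 40) [173.8 279.3]
(47, -125, 40) [124.2 288.6]
square_pointer [(0.71, array([ 0.4641, -0.0895,  0.0319])), (0.27, array([ 0.4471,  0.2821, -0.0006]))]
square_mark [(0.44, array([ 0.4723, -0.0913,  0.0256]))]
```

View pics/w6b.png

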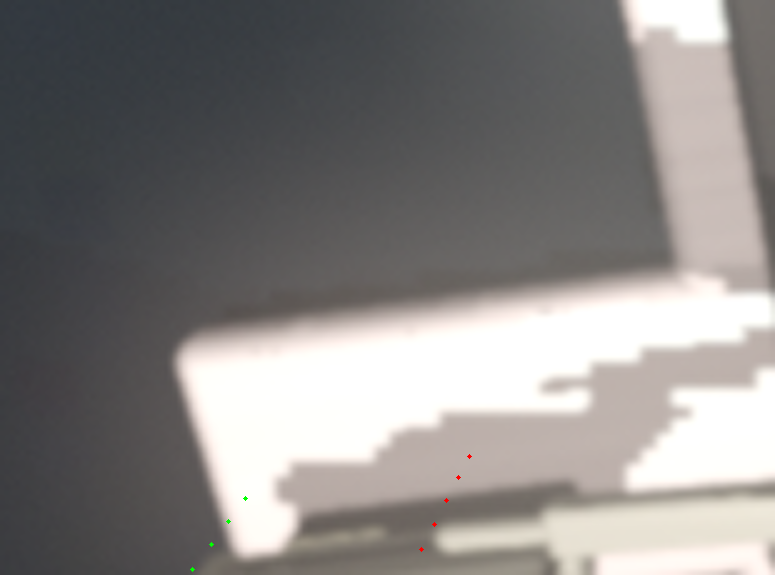

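Emit:
play_rows:
  deltas:
    - [0,0,0.0015,0,0,0,1]
    - [0,0,0.001,0,0,0,1]
    - [0,0,0,0,0,0,1]
    - [0,0,0,0,0,0,1]
    - [0,0,0,0,0,0,1]
    - [0,0,0,0,0,0,1]

```text
time: 16.73
ee_pos: [0.5195, -0.0813, 0.0507]
tool_rot: [0.007, 0.715, 0.699, 0.002]
ft_force: [-2.2, -0.7, 8.1]
grip_width: 0.0001
grip_force: 3.7
```

```bash
python3 - <<'E'
from h import *
for n in ["wrist","scene","top"]:
    p,E=grab(n)
    for k in ["square_pointer","square_mark"]: print(k,pt(p,E,k))
    if n=="wrist":
        save(p,"w7.png"); np.savez("w7.npz",E=E); c0,r0,f=110,225,6
        c=cv2.resize(p["image"][r0:r0+90,c0:c0+130,::-1],None,fx=f,fy=f,interpolation=cv2.INTER_CUBIC); M=MW()
        for z in (20,25,30,35): 
            for P,col in [((45,-100,z),(0,0,255)),((47,-125,z),(0,255,0))]:
                u=proj(p,E,(M@np.r_[np.array(P)/1000,1])[:3]); cv2.circle(c,tuple(int(v) for v in (u-[c0,r0]+.5)*f),2,col,-1)
        cv2.imwrite("pics/w7b.png",c)
print(ctrl.get_state()["ee_pos"],ctrl.get_state()["ft_force"])
E
```

```text
square_pointer [(0.71, array([ 0.4642, -0.0879,  0.03  ]))]
square_mark [(0.65, array([ 0.4714, -0.0857,  0.0274]))]
square_pointer [(0.55, array([ 0.4652, -0.0867,  0.0316]))]
square_mark [(0.4, array([ 0.4692, -0.0912,  0.0262]))]
square_pointer []
square_mark []
[ 0.51956917 -0.0813329   0.05077747] [-3.14059766  0.00967681  7.38039385]
```

View pics/w7b.png

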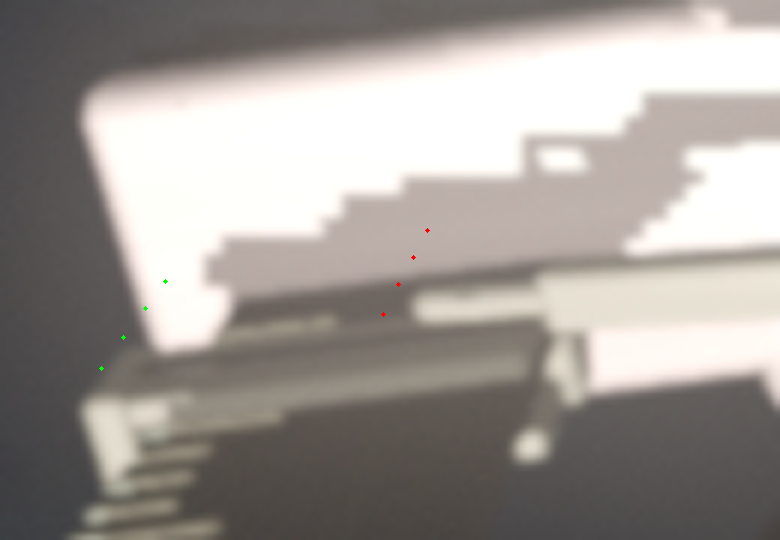

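```bash
python3 - <<'E'
from h import *
out=[]
M=MW()
for f_,c0,r0,ax in [("w4",345,210,0),("w7",120,255,1)]:
    E=np.load(f_+".npz")["E"]; p=dict(fx=348.028,fy=348.028,cx=278.15,cy=208.57)
    im=cv2.imread(f"pics/{f_}.png"); f=8
    c=cv2.resize(im[r0:r0+37,c0:c0+98],None,fx=f,fy=f,interpolation=cv2.INTER_LANCZOS4)
    for k in range(0,37,5): cv2.putText(c,str(r0+k),(0,int((k+.5)*f)+3),0,.35,(0,255,255),1); cv2.line(c,(28,int((k+.5)*f)),(36,int((k+.5)*f)),(0,255,255),1)
    for k in range(5,98,10): cv2.putText(c,str(c0+k),(int((k+.5)*f)-10,10),0,.35,(0,255,255),1); cv2.line(c,(int((k+.5)*f),12),(int((k+.5)*f),18),(0,255,255),1)
    out.append(c)
cv2.imwrite("pics/cmp.png",np.vstack(out))
E
```

```text
(no output)
```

View pics/cmp.png

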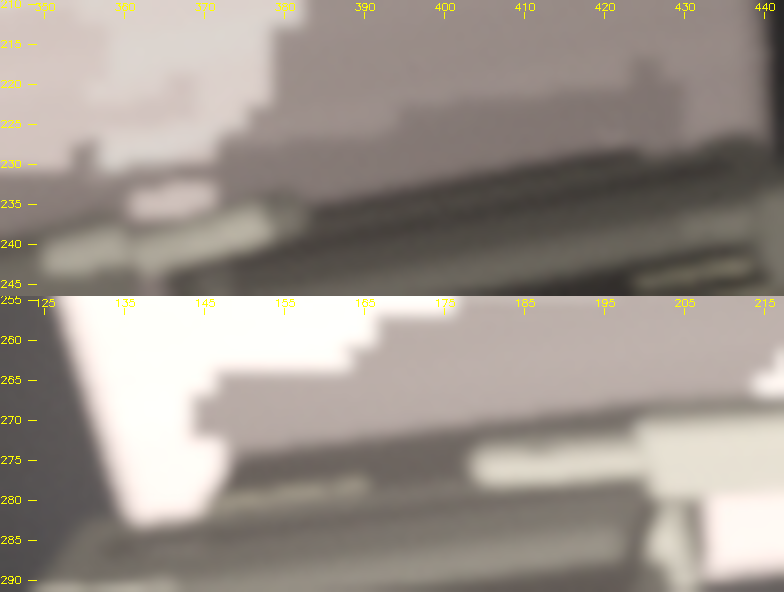

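Emit:
play_rows:
  deltas:
    - [0,0,0,0,0,0,1]
    - [0,0,0,0,0,0,1]
    - [0,0,0,0,0,0,1]
    - [0,0,0,0,0,0,1]
    - [0,0,0,0,0,0,1]
    - [0,0,0,0,0,0,1]
    - [0,0,0,0,0,0,1]
    - [0,0,0,0,0,0,1]

```text
time: 18.18
ee_pos: [0.5195, -0.0814, 0.0508]
tool_rot: [0.007, 0.715, 0.699, 0.002]
ft_force: [-2.4, 0.5, 7.6]
grip_width: -0.0
grip_force: 3.7
```

Emit:
play_rows:
  deltas:
    - [0,0,0.0008,0,0,0,1]
    - [0,0,0,0,0,0,1]
    - [0,0,0,0,0,0,1]
    - [0,0,0,0,0,0,1]
    - [0,0,0,0,0,0,1]
    - [0,0,0,0,0,0,1]
    - [0,0,0,0,0,0,1]

```text
time: 19.05
ee_pos: [0.5195, -0.0813, 0.05]
tool_rot: [0.007, 0.715, 0.699, 0.002]
ft_force: [-3.4, 0.3, 7.5]
grip_width: -0.0001
grip_force: 3.8
```

Emit:
play_rows:
  deltas:
    - [0,0,-0.002,0,0,0,1]
    - [0,0,0,0,0,0,1]
    - [0,0,0,0,0,0,1]
    - [0,0,0,0,0,0,1]
    - [0,0,0,0,0,0,1]
    - [0,0,0,0,0,0,1]
    - [0,0,0,0,0,0,1]

```text
time: 19.92
ee_pos: [0.5196, -0.0813, 0.0519]
tool_rot: [0.007, 0.715, 0.699, 0.002]
ft_force: [-2.6, -0.8, 6.8]
grip_width: -0.0002
grip_force: 3.5
```

Emit:
play_rows:
  deltas:
    - [0,0,-0.008,0,0,0,1]
    - [0,0,-0.012,0,0,0,1]
    - [0,0,-0.02,0,0,0,1]
    - [0,0,-0.03,0,0,0,1]
    - [0,0,-0.03,0,0,0,1]
    - [0,0,0,0,0,0,1]
    - [0,0,0,0,0,0,1]
    - [0,0,0,0,0,0,1]
    - [0,0,0,0,0,0,1]

```text
time: 21.05
ee_pos: [0.5178, -0.0804, 0.1507]
tool_rot: [0.007, 0.715, 0.699, 0.002]
ft_force: [0.4, 0.6, 0.7]
grip_width: -0.0001
grip_force: 0.0
```

```bash
python3 - <<'E'
from h import *
for n in ["scene","top"]:
    p,E=grab(n)
    for k in ["mount","round_pointer","square_pointer"]: print(k,pt(p,E,k))
print(ctrl.get_state()["time"]); print(ctrl.finish_job())
E
```

```text
mount [(0.73, array([ 0.5595, -0.0325,  0.0018])), (0.47, array([ 0.462 , -0.0863,  0.0499]))]
round_pointer [(0.78, array([0.5923, 0.0736, 0.0462]))]
square_pointer [(0.91, array([ 0.4618, -0.0882,  0.0489]))]
mount [(0.83, array([ 0.5608, -0.0315, -0.0017]))]
round_pointer [(0.93, array([0.5944, 0.0725, 0.0497]))]
square_pointer []
21.45
the job is handed in; nothing more can be done
None
```

I pressed the round pad, then the square pad, each to my estimate of its tab height for over a second, let both spring back with the mount where it started, and handed the job in at 21.5 s; no verdict came back, and each pointer's level is a camera estimate good to about 3 mm.

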